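Rolling pin out from under the sliding tray

ROBOT

A 6-joint arm with a two-finger parallel gripper is mounted at the origin on a cart in front of the work surface, level with it; the furniture and walls round the work are solid. World frame = base frame: x ahead of the robot, y to its left, z up, the work surface at z = 0. Lengths are in mm, angles in rad, forces in N, time in s.
With the tool pointing down it reaches from about 350 to 875 mm from the base axis. Payload 4.2 kg.
Tool frame: the origin (TCP) lies midway between the tips of the shut fingers; the grasp point (between the pads) lies 19 mm behind it (arm.hold_point_z is the distance from the TCP to the grasp point, in mm); z points along the fingers, y is the line along which they close (so a half turn about z gives the same grasp; the last joint's range is limited). The gripper opens to 85 mm and grips with 20 to 120 N. Pads are 22 mm wide; open, the fingers measure 114 mm over their backs; the gripper's body (76 mm by 85 mm) begins 54 mm behind the grasp point. The pads swing forward as they close: fully open they stand 13 mm farther back than shut.
Start: joints at [0.259, 0.385, 0.008, 0, -1.194, -0.259], TCP at [624.979, 0.025, 201.812] pointing down, gripper open.
Joint ranges: [-3.14, 3.14], [-1.21, 2.06], [-1.07, 1.41], [-3.16, 2.05], [-2.99, -0.16], [-3.1, 3.1]. Speed limits (rad/s): [2.79, 2.79, 3.14, 3.14, 3.14, 3.14].

INTERFACE

Orientations are given as a unit quaternion [x, y, z, w].
In Python, from bench import arm, vision gives the robot as it stands. The module is installed in compiled form; this text tells all that it offers.
- The arm moves only by the tool servo_tool, never from a script. Its argument "plan" is a list of rows, each a list of 7 numbers: the shift along the world's x, y, z each as a share of 300 mm, from -1 to 1, then the turn, a rotation vector about the world's x, y, z each as a share of 2 rad, from -1 to 1, then the opening, from 0 (shut) to 1 (fully open). A call has 1 to 20 rows; each row shifts and turns the commanded pose from where the row before left it; what a row does not reach is not made up. A row lasts 1/8 s, in which the tool goes at most 62.5 mm and 10.7 degrees, less where a joint would pass 70% of its speed; a pose out of reach is approached as far as the arm can. A call with a number of a shift or a turn outside -1 to 1 is refused whole. A call with a gripper value outside its range is refused whole. The fingers move at their own pace and stop on an object; the grip force is fixed at half the most. Time passes only in rows, so rows that do not move let the fingers close. It gives the time, the measured TCP pose, the force, the opening and the grip force at its end, in the units of the state.
- arm.read_state(): the state, without advancing time (a new reading comes with each control period).
- vision.get_image(name): name is "scene" or "side" or "wrist"; returns a dict with "image" (480x640x3 uint8, red, green, blue), "z_map" (480x640 float32, mm along the optical axis (not along the pixel's ray), 0 where there is no reading), "K" (3x3 intrinsics, pixels), "world_to_cam" (4x4, takes a point from world to camera coordinates); the wrist camera has in their place "mount" (4x4, takes a point from camera to tool coordinates, whose origin is the TCP and whose axes are the flange's). Camera axes: x right, y down, z forward; pixel columns grow to the right and rows downward; lengths in mm; the calibration is good to about 2 mm. A picture is of the moment at which its call begins: read the wrist's pose just before it.
- arm.job_done(): hands the job in; it is judged then, once.
The state is a dict: "clock": time; "joints": joint angles; "joint_vel": joint speeds; "joint_efforts": joint torques, N m; "position": TCP position; "ee_rot": TCP orientation; "contact_force": force on the tool from outside, world axes, zero at the start; "wrist_torque": the same for the moment, N m; "gripper_width": finger opening in mm; "grasp_force": force on a finger pad.
Only numpy, scipy, OpenCV 4.12 (cv2) and the standard library are available. Lean on these libraries where they do the work, as an engineer would, in place of code of your own. Each camera call takes 0.05 s, during which the arm holds its last target. There are 200 camera calls.

TASK

Get the rolling pin ready over the pastry board: slide the tray of the baking-tool box to one end as far as it goes and leave it there, then tilt the rolling pin, which is longer than the gap, out through the gap beside the tray without forcing it. Finish while still holding the pin in the gripper, level, over the middle of the marble board and a hand's breadth above it (touching neither board nor box); leave the bowl, the salt shaker and the mug standing where they are.

Things in the scene. Friction and masses are not known exactly. Their poses are not given: they have to be found in the camera images.
- box: open wooden box, fixed to the worktop, outside 215 mm (x) x 430 mm (y, its length) x 104 mm high; walls 10 mm, floor 8 mm thick, inside 195 x 410 mm. Origin: centre of the underside, +y to the left end, z up. A runner (underside 64 mm up, 7 mm in from the wall) and a rim strip (6 mm in) along both long walls hold the tray captive: it slides but cannot be lifted out.
- tray (a joint): slide of the tray along the box's +y (m): 0 = at the right (-y) end wall, 0.22 = at the left one; stays where left, friction 1.5 N. Tray 187 x 190 mm (x, y), centre at box y = joint - 0.110, underside 72 mm, rim 96 mm above the worktop; fixed steel cutters in it reach 100 mm. At either stop a gap 220 mm long is left beside it; 64 mm are free between box floor and tray.
- tray_grip (a point): point in the upright wooden grip across the middle of the tray, 120 mm above the worktop, 16 mm under the grip's top; the grip is 12 mm thick along the box's y, 70 mm wide along its x, and stands free from 100 to 136 mm above the worktop. Pinch it from above, a finger on either side in y.
- pin: plain wooden rolling pin without handles, 290 mm long, along its own y; 30 mm thick over the middle 160 mm, tapering to 16-20 mm at both ends; about 0.16 kg. Origin: its centre, on its axis. It starts lying loose on the box's floor (axis 23 mm above the worktop), along the box, partly under the tray, and can roll.
- pin_end_a (a point): centre of the end face of the rolling pin at its +y end (145 mm from the centre)
- pin_end_b (a point): centre of the end face of the rolling pin at its -y end (145 mm from the centre)
- board: flat marble pastry board, fixed, 220 mm (x) x 280 mm (y), top 16 mm above the worktop; to the left of the box. Origin: centre of the underside.
- board_top (a point): centre of the top face of the marble board
- bowl: small white bowl, 115 mm wide, 56 mm high, standing loose behind the work: leave it alone
- shaker: glass salt shaker with a grey cap, 44 mm wide, 90 mm high, loose behind the work: leave it alone
- mug: white mug with a flower and a handle, 88 x 119 mm, 99 mm high, loose behind the box: leave it alone

How it is judged:
By the outcome, as a careful person would: the job done as asked, in the order asked, and still so for the second after the job is handed in, while the arm keeps its last pose, push and grip.
It also fails if it takes over 61 s, if anything falls off the work surface, if the arm or the gripper's body presses on something with over 40 N, if the wrist force passes 120 N, or if a joint passes its speed limit or range.

## Working session

There is one attempt and no reset: what is moved stays moved. The work goes in short steps, Python scripts to look and compute and a tool call to move; the robot and the scene stay as the last step left them, time stands still between calls to the robot, and variables do not carry over. Pictures are saved under pics/ and viewed, at most 10 in all, crops included, and the job is handed in when it is done.

Besides the shell and the picture viewer there is one more tool, called after "Emit:" as name(argument=value, ...), one argument or row to a line, values as JSON. servo_tool: Moves the arm, as the interface text tells. Its arguments: {"type":"object","properties":{"plan":{"type":"array"}},"required":["plan"]}

```bash
mkdir -p pics; ls; python3 - <<'E'
from bench import arm, vision
import cv2,numpy as np
s=arm.read_state();print(s, arm.hold_point_z)
for n in("scene","side"):
    d=vision.get_image(n);cv2.imwrite(f"pics/{n}0.png",d["image"][:,:,::-1]);np.savez(f"{n}0.npz",**d);print(n,d["K"],d["world_to_cam"])
d=vision.get_image("wrist");np.savez("wrist0.npz",**d);print(d["K"],d["mount"]);cv2.imwrite("pics/wrist0.png",d["image"][:,:,::-1])
E
```

```text
pics
{'clock': 0.0, 'joints': array([ 2.58585200e-01,  3.85530628e-01,  6.60719271e-03, -4.80715039e-04,
       -1.19401259e+00, -2.58606118e-01]), 'joint_vel': array([-0.00111743,  0.00082544, -0.00039678,  0.00020444,  0.00075462,
        0.00013033]), 'joint_efforts': array([-9.55001960e-04, -3.92286408e+01,  1.88399577e+01,  4.18616563e+00,
       -4.72148502e-03,  8.27910434e-07]), 'position': array([ 6.24339673e+02, -1.99106644e-03,  2.00732737e+02]), 'ee_rot': array([-0.70703626,  0.70717645,  0.000731  , -0.00081248]), 'contact_force': array([-0.91453327,  0.20180073,  0.13834951]), 'wrist_torque': array([-0.02788824, -0.0159562 , -0.00135364]), 'grasp_force': 0.0, 'gripper_width': 85.23034152377558} 18.700000000000003
scene [[533.42906179   0.         321.64662217]
 [  0.         533.42906179 246.91664534]
 [  0.           0.           1.        ]] [[ 6.52073023e-01 -7.58063350e-01 -1.18629889e-02 -3.43809135e+02]
 [-5.26717985e-01 -4.41708343e-01 -7.26265726e-01  3.98990229e+02]
 [ 5.45315447e-01  4.79826737e-01 -6.87311694e-01  7.91234282e+02]
 [ 0.00000000e+00  0.00000000e+00  0.00000000e+00  1.00000000e+00]]
side [[551.70138204   0.         334.72374933]
 [  0.         551.70138204 226.30628748]
 [  0.           0.           1.        ]] [[-9.88074323e-01 -1.53854340e-01 -6.16231465e-03  5.62708439e+02]
 [-8.32996195e-02  5.67763909e-01 -8.18966005e-01  9.59978263e+01]
 [ 1.29500214e-01 -8.08685963e-01 -5.73808948e-01  1.11455345e+03]
 [ 0.00000000e+00  0.00000000e+00  0.00000000e+00  1.00000000e+00]]
[[431.90732115   0.         319.55219985]
 [  0.         431.90732115 239.64023368]
 [  0.           0.           1.        ]] [[ 1.80567929e-04 -9.48244513e-01 -3.17541039e-01  8.14513959e+01]
 [ 9.99999983e-01  1.79223345e-04  3.34456682e-05 -3.83847681e-01]
 [ 2.51960958e-05 -3.17541039e-01  9.48244529e-01 -1.71675899e+02]
 [ 0.00000000e+00  0.00000000e+00  0.00000000e+00  1.00000000e+00]]
```

View pics/scene0.png

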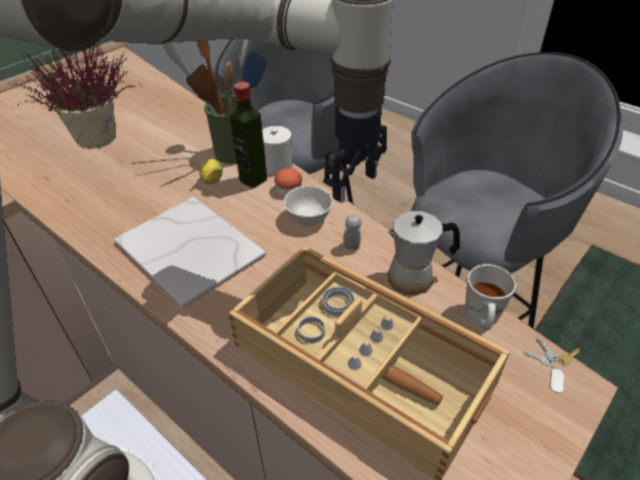

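View pics/side0.png

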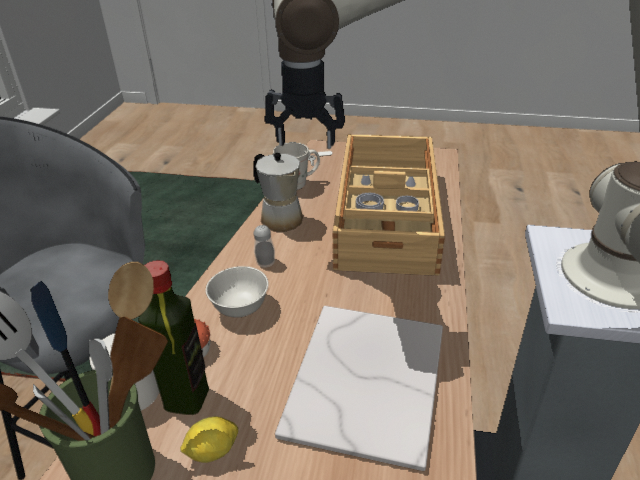

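View pics/wrist0.png

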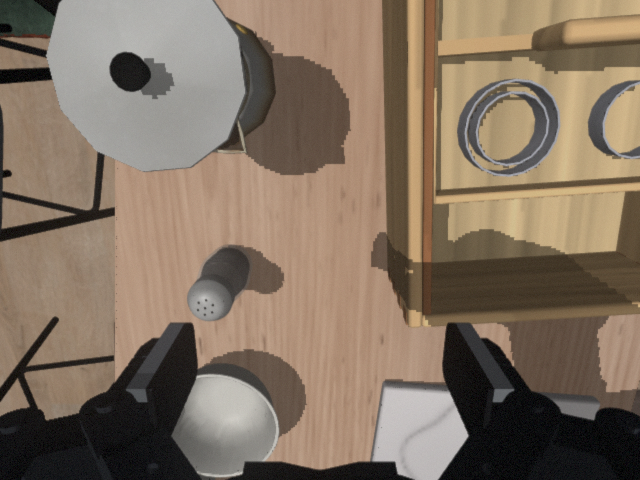

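The scene view shows the box with its left end at about (240,320)-(305,255), the tray left of its middle and the pin showing in the right gap at about (410,385). The side view shows a bit of the pin in the left gap too, at (388,225). The marble is at (190,250) in the scene view, and a moka pot stands behind the box.

```bash
cat > h.py <<'E'
import numpy as np,cv2
from scipy.spatial.transform import Rotation as R
def load(n): return dict(np.load(n))
def T(d,state=None):
    if "mount" in d:
        M=np.eye(4);M[:3,:3]=R.from_quat(state["ee_rot"]).as_matrix();M[:3,3]=state["position"];return M@d["mount"]
    return np.linalg.inv(d["world_to_cam"])
def cloud(d,state=None):
    z=d["z_map"];v,u=np.mgrid[:480,:640];K=d["K"]
    p=np.stack([(u-K[0,2])/K[0,0]*z,(v-K[1,2])/K[1,1]*z,z,np.ones_like(z)],-1)
    W=(p@T(d,state).T)[...,:3];W[z==0]=np.nan;return W
def ray(d,uv,h,state=None):
    M=T(d,state);K=d["K"];r=M[:3,:3]@np.array([(uv[0]-K[0,2])/K[0,0],(uv[1]-K[1,2])/K[1,1],1]);o=M[:3,3]
    return o+r*(h-o[2])/r[2]
E
python3 - <<'E'
from h import *
np.set_printoptions(precision=1,suppress=True)
for n in("scene","side"):
    d=load(n+"0.npz");W=cloud(d);x,y,z=np.moveaxis(W,-1,0)
    hsv=cv2.cvtColor(d["image"],cv2.COLOR_RGB2HSV)
    m=(abs(z-104)<3)&(x>300)&(x<700)&(y<50)&(y>-600)
    m=m.astype(np.uint8);k,l,st,c=cv2.connectedComponentsWithStats(m)
    for i in range(1,k):
        if st[i,4]>120:
            P=W[l==i];print(n,"rim",st[i,4],cv2.minAreaRect(P[:,:2].astype(np.float32)),P[:,2].mean())
    # board
    m=(abs(z-16)<4)&(hsv[...,1]<50)&(x>250)&(x<700)&(y>-100)&(y<500)
    k,l,st,c=cv2.connectedComponentsWithStats(m.astype(np.uint8));i=1+st[1:,4].argmax();P=W[l==i]
    print("board",cv2.minAreaRect(P[:,:2].astype(np.float32)),P[:,2].mean())
    # grip: above 115 inside box; pin brown
    m=(z>112)&(z<140)&(x>330)&(x<640)&(y>-420)&(y<-60)
    k,l,st,c=cv2.connectedComponentsWithStats(m.astype(np.uint8))
    for i in range(1,k):
        if st[i,4]>40: P=W[l==i];print("grip?",st[i],cv2.minAreaRect(P[:,:2].astype(np.float32)),P[:,2].max())
    m=(hsv[...,0]<14)&(hsv[...,1]>120)&(z<60)&(z>5)&(x>350)&(x<620)&(y<-60)&(y>-520)
    k,l,st,c=cv2.connectedComponentsWithStats(m.astype(np.uint8))
    for i in range(1,k):
        if st[i,4]>40: P=W[l==i];print("brown",st[i],cv2.minAreaRect(P[:,:2].astype(np.float32)),P.min(0),P.max(0))
E
```

```text
scene rim 4472 ((468.51544189453125, -152.141357421875), (217.61643981933594, 418.6922302246094), 4.045797348022461) 103.22773624701915
board ((462.3503112792969, 338.55859375), (285.1390380859375, 221.82460021972656), 85.42715454101562) 15.561824990943247
grip? [335 297  27  36 422] ((465.18218994140625, -114.6895751953125), (68.59880065917969, 12.586877822875977), 3.899989366531372) 138.56062915021892
brown [383 365  59  39 807] ((477.4371032714844, -247.69607543945312), (24.69807243347168, 102.45913696289062), 6.568528175354004) [ 459.7 -298.5   16.4] [ 491.  -197.9   40.4]
side rim 1355 ((470.2541198730469, -152.73587036132812), (214.74586486816406, 418.2911376953125), 3.84983229637146) 103.01405677128488
board ((464.6386413574219, 340.84552001953125), (283.2516174316406, 220.02435302734375), 84.9401626586914) 15.494597055633612
grip? [373 171  33  13 372] ((467.41302490234375, -110.47012329101562), (69.58866882324219, 16.899499893188477), 1.4440854787826538) 139.560348552827
```

Emit:
servo_tool(
  plan=[
    [-0.0585, -0.0417, 0, 0, 0, -0.0834, 1],
    [-0.0585, -0.0417, 0, 0, 0, -0.0834, 1],
    [-0.0585, -0.0417, 0, 0, 0, -0.0834, 1],
    [-0.0585, -0.0417, 0, 0, 0, -0.0834, 1],
    [-0.0585, -0.0417, 0, 0, 0, -0.0834, 1],
    [-0.0585, -0.0417, 0, 0, 0, -0.0834, 1],
    [-0.0585, -0.0417, 0, 0, 0, -0.0834, 1],
    [-0.0585, -0.0417, 0, 0, 0, -0.0834, 1],
    [-0.0585, -0.0417, 0, 0, 0, -0.0834, 1],
    [0, 0, 0, 0, 0, 0, 1],
  ],
)

```text
clock: 1.4
position: [466.0, -113.1, 201.8]
ee_rot: [-0.035, 0.999, 0.0, -0.0]
contact_force: [1.1, -0.3, -0.0]
gripper_width: 85.4
grasp_force: 0.0
```

```bash
python3 - <<'E'
from h import *
from bench import arm,vision
np.set_printoptions(precision=2,suppress=True)
s=arm.read_state();d=vision.get_image("wrist");cv2.imwrite("pics/w1.png",d["image"][:,:,::-1])
r=R.from_quat(s["ee_rot"]).as_matrix();print(s["clock"],s["position"],r,s["joints"])
W=cloud(d,s);z=W[...,2];m=(z>115)&(z<145)&(W[...,0]>400)&(W[...,0]<540)&(W[...,1]>-160)&(W[...,1]<-70)
k,l,st,c=cv2.connectedComponentsWithStats(m.astype(np.uint8))
for i in range(1,k):
    if st[i,4]>100: P=W[l==i];print(st[i],cv2.minAreaRect(P[:,:2].astype(np.float32)),np.percentile(P[:,2],[5,50,95]))
# box ends from fixed views, along box axes
a=np.radians(3.9);ex=np.array([np.cos(a),np.sin(a)]);ey=np.array([-np.sin(a),np.cos(a)])
for n in("scene0.npz","side0.npz"):
    W=cloud(load(n));x,y,z=np.moveaxis(W,-1,0);P=W[(abs(z-104)<4)&(x>300)&(x<620)&(y<100)&(y>-420)]
    X,Y=P[:,:2]@ex,P[:,:2]@ey;print(n,np.percentile(X,[.5,99.5]),np.percentile(Y,[.5,99.5]))
    P=W[(z>20)&(z<110)&(x>330)&(x<600)&(y<100)&(y>-420)];print(np.percentile(P[:,:2]@ex,[.2,99.8]),np.percentile(P[:,:2]@ey,[.2,99.8]))
E
```

```text
1.4 [ 466.01 -113.07  201.82] [[-1.   -0.07 -0.  ]
 [-0.07  1.    0.  ]
 [ 0.    0.   -1.  ]] [ 0.1   0.14 -0.34 -0.   -1.1  -1.6 ]
[ 308  178   21  118 2333] ((466.42535400390625, -113.85869598388672), (68.90007781982422, 11.962299346923828), 3.8242383003234863) [131.09 134.89 136.28]
scene0.npz [349.54 564.85] [-392.38   35.97]
[348.94 564.47] [-398.42   35.76]
side0.npz [351.84 565.85] [-391.11   39.28]
[351.93 565.87] [-390.03   45.46]
```

The wrist measurement puts the grip at (466.4, -113.5), top at 136 mm, directly under the tool. I'll go down and pinch it.

Emit:
servo_tool(
  plan=[
    [0, 0, -0.08, 0, 0, 0, 1],
    [0, 0, -0.08, 0, 0, 0, 1],
    [0, 0, -0.08, 0, 0, 0, 1],
    [0, 0, -0.08, 0, 0, 0, 1],
    [0, 0, 0, 0, 0, 0, 0],
    [0, 0, 0, 0, 0, 0, 0],
    [0, 0, 0, 0, 0, 0, 0],
    [0, 0, 0, 0, 0, 0, 0],
    [0, 0, 0, 0, 0, 0, 0],
    [0, 0, 0, 0, 0, 0, 0],
  ],
)

```text
clock: 2.7
position: [467.6, -112.6, 106.6]
ee_rot: [-0.035, 0.999, -0.0, 0.001]
contact_force: [0.0, -0.7, 4.5]
gripper_width: -0.0
grasp_force: 2.3
```

```bash
python3 - <<'E'
from h import *
from bench import arm,vision
np.set_printoptions(precision=2,suppress=True)
s=arm.read_state();print(s["gripper_width"],s["grasp_force"],s["position"],s["contact_force"])
a=vision.get_image("wrist")["image"];b=vision.get_image("side")["image"];c=vision.get_image("scene")["image"]
b=cv2.resize(b[100:280,240:480],(400,300));c=cv2.resize(c[210:390,220:460],(400,300))
cv2.imwrite("pics/c1.png",np.vstack([np.hstack([b,c]),np.hstack([cv2.resize(a,(400,300)),cv2.resize(a[240:,160:480],(400,300))])])[:,:,::-1])
E
```

```text
-0.026575778101021064 2.2517085965790784 [ 467.61 -112.62  106.59] [ 0.02 -0.73  4.48]
```

View pics/c1.png

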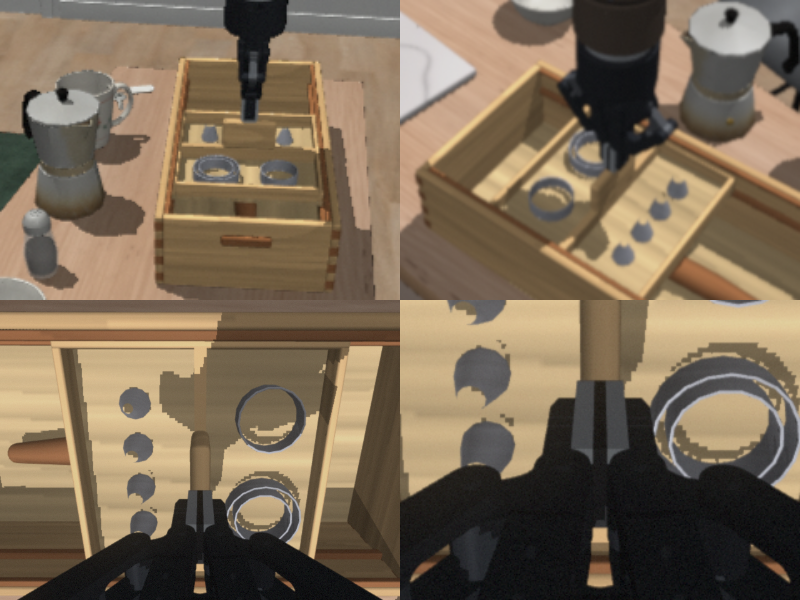

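The side crop shows the fingers ending near the grip's top, and the wrist view shows them shut past it. I'll measure where the tips really are.

```bash
python3 - <<'E'
from h import *
from bench import arm,vision
np.set_printoptions(precision=1,suppress=True)
s=arm.read_state();print(s["joints"],s["joint_vel"],s["wrist_torque"])
for n in("scene","side","wrist"):
    d=vision.get_image(n);W=cloud(d,s if n=="wrist" else None);V=d["image"].max(-1);x,y,z=np.moveaxis(W,-1,0)
    m=(V<75)&(abs(x-467)<30)&(abs(y+113)<30)&(z>104)&(z<200)
    P=W[m];print(n,len(P),np.percentile(P,[1,50,99],0) if len(P) else "")
    L=P[P[:,2]<P[:,2].min()+8];print(" tip",L.mean(0),L.min(0),L.max(0))
    m=(abs(x-467)<45)&(abs(y+113)<25)&(z>122)&(z<142)&(V>90);P=W[m];print(" grip",len(P),np.percentile(P,[1,50,99],0))
E
```

```text
[ 0.1  0.2 -0.5  0.  -0.9 -1.6] [ 0. -0.  0. -0. -0. -0.] [ 0.1  0.2 -0. ]
scene 451 [[ 452.5 -141.7  138.9]
 [ 458.3 -120.5  184.9]
 [ 477.5  -84.3  199.4]]
 tip [ 466.6 -117.7  132.9] [ 462.7 -118.1  128.7] [ 472.2 -117.2  135.6]
 grip 154 [[ 430.8 -120.1  122.5]
 [ 446.5 -115.8  133.4]
 [ 495.3 -105.6  140.4]]
side 101 [[ 459.8 -108.2  142.3]
 [ 467.8  -99.4  160.4]
 [ 481.1  -83.4  199.2]]
 tip [467.7 -99.7 146.4] [ 461.  -107.1  141.8] [473.7 -94.5 149.1]
 grip 234 [[ 433.  -115.6  122.2]
 [ 466.9 -107.2  130.5]
 [ 501.6 -101.2  140.5]]
wrist 19388 [[ 452.8 -142.5  144.4]
 [ 457.8 -112.8  187.8]
 [ 477.8  -83.5  199.4]]
 tip [ 458.7 -112.6  143.9] [ 456.1 -125.5  138.5] [ 462.3 -100.3  146.5]
 grip 2401 [[ 432.1 -120.   123.5]
 [ 443.9 -113.6  134.9]
 [ 459.  -107.5  137.5]]
```

Emit:
servo_tool(
  plan=[
    [0, 0, 0, 0, 0, 0, 1],
    [0, 0, 0, 0, 0, 0, 1],
    [0, 0, 0, 0, 0, 0, 1],
    [0, 0, 0, 0, 0, 0, 1],
    [0, 0, 0, 0, 0, 0, 1],
  ],
)

```text
clock: 3.62
position: [466.9, -112.6, 105.7]
ee_rot: [-0.035, 0.999, 0.0, -0.0]
contact_force: [0.2, -0.7, 0.5]
gripper_width: 85.0
grasp_force: 0.0
```

```bash
cat > look.py <<'E'
import sys
from h import *
from bench import arm,vision
s=arm.read_state();a=vision.get_image("wrist")["image"];b=vision.get_image("side")["image"];c=vision.get_image("scene")["image"]
b=cv2.resize(b[100:280,240:480],(400,300),interpolation=2);c=cv2.resize(c[210:390,220:460],(400,300),interpolation=2)
cv2.imwrite(sys.argv[1],np.vstack([np.hstack([b,c]),np.hstack([cv2.resize(a,(400,300)),cv2.resize(a[240:,160:480],(400,300))])])[:,:,::-1])
print(s["position"],s["gripper_width"],s["grasp_force"],s["contact_force"])
E
python3 look.py pics/c2.png
```

```text
[ 466.91050222 -112.55522274  105.65513183] 84.98471043711754 0.0 [ 0.20846645 -0.66194626  0.47686235]
```

View pics/c2.png

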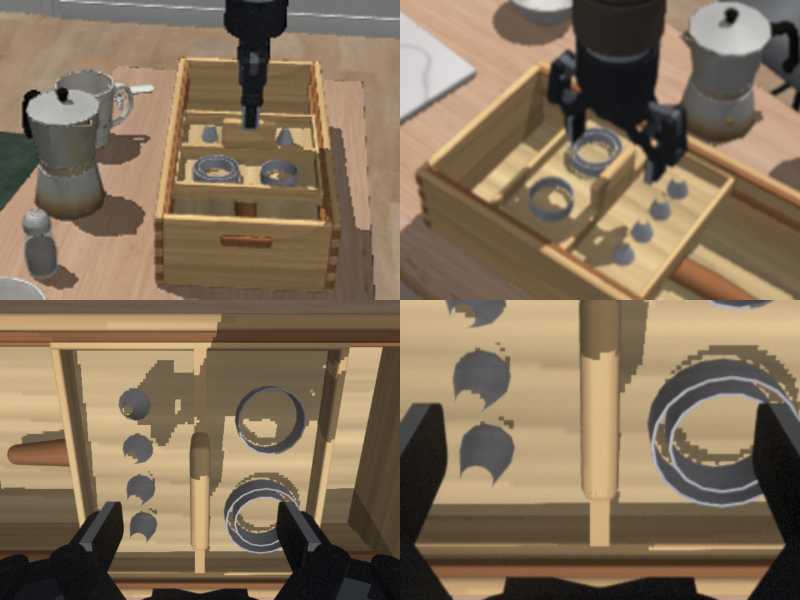

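Emit:
servo_tool(
  plan=[
    [0, 0, 0, 0, 0, 0, 0.2],
    [0, 0, 0, 0, 0, 0, 0.2],
    [0, 0, 0, 0, 0, 0, 0.2],
    [0, 0, 0, 0, 0, 0, 0.2],
  ],
)

```text
clock: 4.28
position: [467.0, -112.6, 105.8]
ee_rot: [-0.035, 0.999, 0.0, -0.0]
contact_force: [-0.5, -0.7, 1.0]
gripper_width: 16.9
grasp_force: 0.0
```

Emit:
servo_tool(
  plan=[
    [0, 0, 0, 0, 0, 0, 0.1],
    [0, 0, 0, 0, 0, 0, 0.1],
    [0, 0, 0, 0, 0, 0, 0.1],
  ],
)

```text
clock: 4.65
position: [467.0, -112.6, 105.9]
ee_rot: [-0.035, 0.999, -0.0, 0.0]
contact_force: [-0.6, 0.6, 1.0]
gripper_width: 9.0
grasp_force: 29.7
```

```bash
python3 look.py pics/c3.png
```

```text
[ 467.04828438 -112.58674616  105.89157753] 8.977646774954383 29.73738133907318 [-0.62000366  0.58583481  1.02053409]
```

View pics/c3.png

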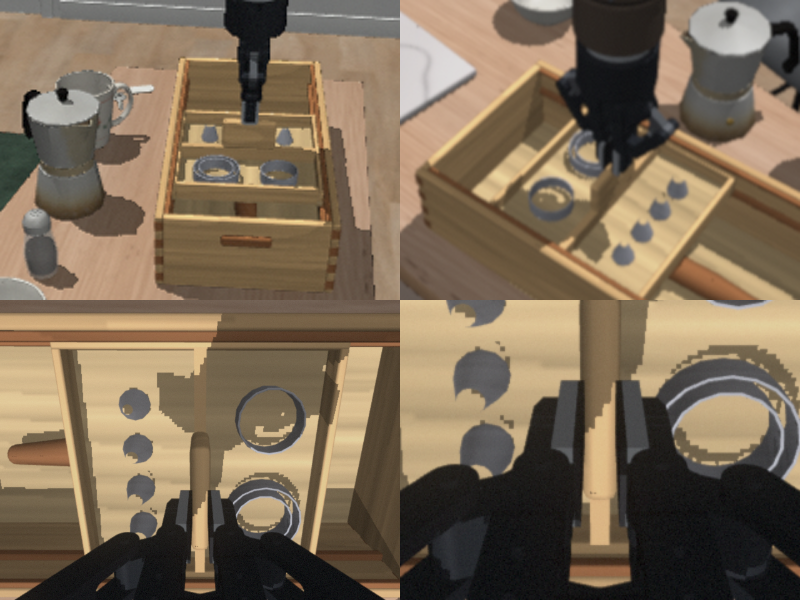

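Commanding 0.1 gives a firm 30 N pinch on the grip, now clearly between the pads. Next I'll slide the tray left.

Emit:
servo_tool(
  plan=[
    [-0.0034, 0.05, 0, 0, 0, 0, 0.1],
    [-0.0034, 0.05, 0, 0, 0, 0, 0.1],
    [-0.0034, 0.05, 0, 0, 0, 0, 0.1],
    [-0.0034, 0.05, 0, 0, 0, 0, 0.1],
    [-0.0034, 0.05, 0, 0, 0, 0, 0.1],
    [0, 0, 0, 0, 0, 0, 0.1],
  ],
)

```text
clock: 5.55
position: [461.8, -37.0, 105.9]
ee_rot: [-0.036, 0.999, -0.001, -0.0]
contact_force: [-0.0, -3.7, 2.2]
gripper_width: 9.3
grasp_force: 30.1
```

Emit:
servo_tool(
  plan=[
    [-0.0009, 0.0133, 0, 0, 0, 0, 0.1],
    [0, 0, 0, 0, 0, 0, 0.1],
    [0, 0, 0, 0, 0, 0, 0.1],
  ],
)

```text
clock: 5.92
position: [461.7, -36.6, 106.0]
ee_rot: [-0.035, 0.999, -0.003, -0.001]
contact_force: [4.8, -19.2, -1.8]
gripper_width: 8.7
grasp_force: 29.1
```

Emit:
servo_tool(
  plan=[
    [0.0009, -0.0125, 0, 0, 0, 0, 0.1],
    [0, 0, 0, 0, 0, 0, 1],
    [0, 0, 0, 0, 0, 0, 1],
    [0, 0, 0, 0, 0, 0, 1],
    [0, 0, 0, 0, 0, 0, 1],
    [0, 0, 0.11, 0, 0, 0, 1],
    [0, 0, 0.11, 0, 0, 0, 1],
    [0, 0, 0.11, 0, 0, 0, 1],
    [0.0041, -0.0626, 0, 0, 0, 0.0873, 1],
    [0.0041, -0.0626, 0, 0, 0, 0.0873, 1],
    [0.0041, -0.0626, 0, 0, 0, 0.0873, 1],
    [0.0041, -0.0626, 0, 0, 0, 0.0873, 1],
    [0.0041, -0.0626, 0, 0, 0, 0.0873, 1],
    [0.0041, -0.0626, 0, 0, 0, 0.0873, 1],
    [0.0041, -0.0626, 0, 0, 0, 0.0873, 1],
    [0.0041, -0.0626, 0, 0, 0, 0.0873, 1],
    [0.0041, -0.0626, 0, 0, 0, 0.0873, 1],
    [0, 0, 0, 0, 0, 0, 1],
  ],
)

```text
clock: 8.18
position: [472.9, -207.0, 204.5]
ee_rot: [0.73, -0.683, -0.0, 0.0]
contact_force: [1.0, 1.1, -1.1]
gripper_width: 85.6
grasp_force: 0.0
```

```bash
cat > pin.py <<'E'
from h import *
from bench import arm,vision
np.set_printoptions(precision=2,suppress=True)
s=arm.read_state();print(s["position"],R.from_quat(s["ee_rot"]).as_matrix(),s["joints"])
c0=np.array([469,-145.4]);a=np.radians(3.9);ex=np.array([np.cos(a),np.sin(a)]);ey=np.array([-np.sin(a),np.cos(a)])
for n in("wrist","scene"):
    d=vision.get_image(n);st=s if n=="wrist" else None
    if n=="wrist":cv2.imwrite("pics/w2.png",d["image"][:,:,::-1])
    W=cloud(d,st);hsv=cv2.cvtColor(d["image"],cv2.COLOR_RGB2HSV);B=(W[...,:2]-c0)
    X=B@ex;Y=B@ey;z=W[...,2]
    m=(hsv[...,0]<14)&(hsv[...,1]>110)&(z<60)&(z>14)&(abs(X)<85)&(abs(Y)<203)
    k,l,q,c=cv2.connectedComponentsWithStats(m.astype(np.uint8))
    for i in range(1,k):
        if q[i,4]>100:
            f=l==i;print(n,q[i],"Y",np.percentile(Y[f],[.2,99.8]),"zmax",np.percentile(z[f],99))
            for y0 in range(-190,30,20):
                g=f&(abs(Y-y0)<10)
                if g.sum()>15: print("  ",y0,"X",np.percentile(X[g],[1,99]),np.percentile(X[g],[1,99]).mean(),"z",np.percentile(z[g],97))
    m=(abs(z-96)<4)&(abs(X)<85)&(Y<120)&(Y>-30);print(" tray edge",np.percentile(Y[m],[1,5]) if m.any() else "")
E
python3 pin.py
```

```text
[ 472.88 -206.98  204.48] [[ 0.07 -1.   -0.  ]
 [-1.   -0.07  0.  ]
 [-0.    0.   -1.  ]] [-0.1   0.2  -0.25 -0.   -1.12  0.17]
wrist [ 295   80   40  226 6778] Y [-153.12   31.99] zmax 38.20353508110603
   -150 X [-0.4  17.92] 8.759431144559256 z 33.46965948315655
   -130 X [-2.6  19.02] 8.207124586771872 z 35.00364151022205
   -110 X [-4.35 19.39] 7.5161096773546285 z 36.46652075005012
   -90 X [-6.84 19.64] 6.401913162662995 z 37.84192540441104
   -70 X [-7.76 19.07] 5.651475792676056 z 37.89397447174736
   -50 X [-8.72 17.92] 4.599960856641474 z 37.90645659821002
   -30 X [-9.71 17.26] 3.7747756937969834 z 37.86639848883788
   -10 X [-10.72  16.24] 2.7604375130993706 z 37.83211818048896
   10 X [-11.81  15.45] 1.8184156652711607 z 38.02917473431775
 tray edge [12.72 13.14]
scene [ 344  345   98   59 1474] Y [-153.31   27.72] zmax 39.15444032905116
   -150 X [-2.66 12.35] 4.845233412366643 z 34.0193963381875
   -130 X [-5.07 12.57] 3.7484134451811837 z 36.048656277035825
   -110 X [-7.47 13.14] 2.835359042962403 z 37.30566022320026
   -90 X [-9.05 13.1 ] 2.027341935801271 z 38.89157625967899
   -70 X [-10.64  11.67] 0.5166466023523437 z 38.66177178773368
   -50 X [-11.28  11.15] -0.06636542460775718 z 38.699824735379245
   -30 X [-12.55   9.6 ] -1.4729516036203814 z 38.886889577962314
   -10 X [-13.66   8.71] -2.476451029890918 z 38.679326442981285
   10 X [-14.09   8.68] -2.70291042739722 z 39.07018661405366
 tray edge [13.24 13.89]
```

View pics/w2.png

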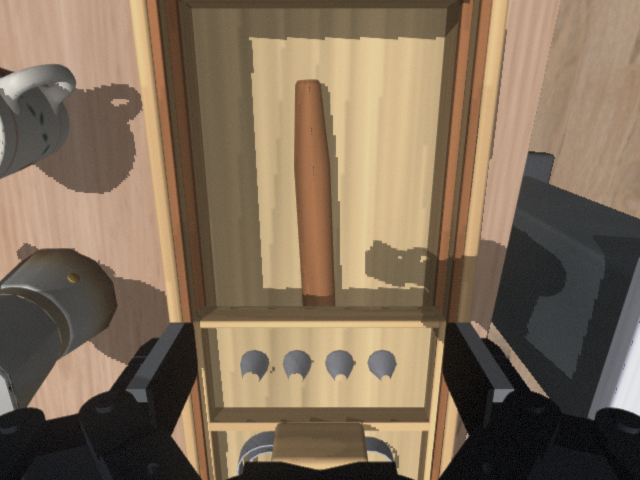

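Wrist view: pin from (308,80) to the tray edge at (318,305), well inside the gap; the tray is at the left stop, edge at row 310. I'll grasp 34 mm from the pin's centre, clear of the tray.

Emit:
servo_tool(
  plan=[
    [0.011, 0.0667, 0, 0, 0, 0.0227, 1],
    [0, 0, -0.1, 0, 0, 0, 1],
    [0, 0, -0.1, 0, 0, 0, 1],
    [0, 0, -0.1, 0, 0, 0, 1],
    [0, 0, -0.1, 0, 0, 0, 1],
    [0, 0, -0.1, 0, 0, 0, 1],
    [0, 0, -0.08, 0, 0, 0, 1],
    [0, 0, 0, 0, 0, 0, 1],
    [0, 0, 0, 0, 0, 0, 1],
  ],
)

```text
clock: 9.4
position: [477.2, -186.1, 31.8]
ee_rot: [0.747, -0.665, 0.001, -0.0]
contact_force: [0.8, -0.2, 0.6]
gripper_width: 85.3
grasp_force: 0.0
```

```bash
python3 - <<'E'
# 2D check (Y,z in box frame) of pin + gripper while tilting; grasp offset g toward -y end
import numpy as np
L=145;g=34
s=np.linspace(-L,L,117)               # + toward end a (+y)
r=np.where(abs(s)<80,15,15-6*(abs(s)-80)/65)
def clear(Yg,zg,th,off=9):
    # grasp point on axis (Yg,zg); th: end b raised.
    u=np.array([np.cos(th),-np.sin(th)]);n=np.array([np.sin(th),np.cos(th)])
    ax=np.array([Yg,zg])+(s+g)[:,None]*u
    pts=np.vstack([ax+r[:,None]*n,ax-r[:,None]*n])
    def box(p,y0,y1,z0,z1):
        dx=np.maximum(np.maximum(y0-p[:,0],p[:,0]-y1),0);dz=np.maximum(np.maximum(z0-p[:,1],p[:,1]-z1),0);return np.hypot(dx,dz).min()
    w=np.linspace(-43,43,9);h=np.linspace(54+off,154,12)
    bp=np.array([[Yg,zg]+a*u+b*n for a in w for b in h])
    return [round(float(v),1) for v in(pts[:,1].min()-8,box(pts,13,203,72,100),box(pts,-217,-207,0,105),box(bp,13,203,72,100),box(bp,104,116,100,136))]
for Yg,zg,t in [(-42,23,0),(-60,27,0),(-75,30,3),(-90,42,8),(-100,58,15),(-106,75,22),(-112,95,30),(-116,108,35),(-119,122,40),(-122,138,45),(-122,165,45),(-122,220,45)]:
    print(Yg,zg,t,clear(Yg,zg,np.radians(t)))
E
```

```text
-42 23 0 [0.0, 34.0, 54.0, 12.0, 103.0]
-60 27 0 [4.0, 30.0, 36.0, 30.0, 121.0]
-75 30 3 [1.1, 31.6, 20.7, 41.3, 130.2]
-90 42 8 [0.2, 29.1, 5.8, 50.9, 136.0]
-100 58 15 [-5.0, 27.8, 0.0, 55.3, 133.9]
-106 75 22 [-8.4, 26.8, 0.9, 58.1, 128.9]
-112 95 30 [-10.3, 28.0, 27.6, 62.9, 123.6]
-116 108 35 [-10.0, 30.5, 42.0, 67.4, 121.2]
-119 122 40 [-8.0, 33.2, 55.3, 72.3, 118.8]
-122 138 45 [-2.9, 36.2, 68.4, 79.4, 118.3]
-122 165 45 [24.1, 19.0, 87.5, 99.3, 137.3]
-122 220 45 [79.1, 2.1, 126.4, 147.0, 176.2]
```

Emit:
servo_tool(
  plan=[
    [0, 0, -0.033, 0, 0, 0, 1],
    [0, 0, -0.033, 0, 0, 0, 1],
    [0, 0, 0, 0, 0, 0, 0.45],
    [0, 0, 0, 0, 0, 0, 0.45],
    [0, 0, 0, 0, 0, 0, 0.3],
    [0, 0, 0, 0, 0, 0, 0.3],
    [0, 0, 0, 0, 0, 0, 0.25],
    [0, 0, 0, 0, 0, 0, 0.25],
    [0, 0, 0, 0, 0, 0, 0.25],
    [0, 0, 0, 0, 0, 0, 0.25],
  ],
)

```text
clock: 10.65
position: [476.3, -186.3, 11.0]
ee_rot: [0.747, -0.665, 0.0, -0.0]
contact_force: [-0.7, -0.8, 0.1]
gripper_width: 21.5
grasp_force: 0.0
```

```bash
cat > plan2.py <<'E'
import numpy as np
L=145;g=34
s=np.linspace(-L,L,117)
r=np.where(abs(s)<80,15,15-6*(abs(s)-80)/65)
def clear(Yg,zg,th,off=9):
    u=np.array([np.cos(th),-np.sin(th)]);n=np.array([np.sin(th),np.cos(th)])
    ax=np.array([Yg,zg])+(s+g)[:,None]*u
    pts=np.vstack([ax+r[:,None]*n,ax-r[:,None]*n])
    def box(p,y0,y1,z0,z1):
        dx=np.maximum(np.maximum(y0-p[:,0],p[:,0]-y1),0);dz=np.maximum(np.maximum(z0-p[:,1],p[:,1]-z1),0);return np.hypot(dx,dz).min()
    w=np.linspace(-43,43,9);h=np.linspace(54+off,154,12)
    bp=np.array([[Yg,zg]+a*u+b*n for a in w for b in h])
    return [round(float(v),1) for v in(pts[:,1].min()-8,box(pts,13,203,72,100),box(pts,-217,-207,0,105),box(bp,13,203,72,100),box(bp,104,116,100,136))]
if __name__=="__main__":
  # one row each: (grasp Y, grasp z, tilt deg)
  for Yg,zg,t in [(-42,23,0),(-52,32,0),(-60,38,0),(-65,49,4),(-70,61,9),(-74,73,14),(-78,85,19),(-82,97,24),(-86,109,29),(-92,121,34),(-100,134,39),(-108,148,44),(-116,165,46),(-124,190,46),(-132,220,46),(-140,250,46)]:
    print(Yg,zg,t,clear(Yg,zg,np.radians(t)))
E
python3 plan2.py
```

```text
-42 23 0 [0.0, 34.0, 54.0, 12.0, 103.0]
-52 32 0 [9.0, 25.0, 44.0, 22.0, 113.0]
-60 38 0 [15.0, 19.0, 36.0, 30.0, 121.0]
-65 49 4 [18.1, 13.4, 30.6, 32.0, 119.5]
-70 61 9 [16.1, 8.9, 26.0, 34.8, 117.2]
-74 73 14 [13.0, 5.1, 23.1, 38.3, 114.5]
-78 85 19 [10.2, 2.6, 22.5, 42.7, 112.5]
-82 97 24 [8.0, 0.9, 35.1, 47.7, 111.1]
-86 109 29 [6.3, 0.8, 52.3, 53.1, 110.1]
-92 121 34 [5.4, 3.1, 66.0, 59.9, 111.1]
-100 134 39 [6.4, 9.1, 76.3, 68.7, 114.3]
-108 148 44 [9.2, 16.7, 84.7, 78.5, 117.8]
-116 165 46 [22.0, 17.1, 92.1, 94.6, 130.7]
-124 190 46 [47.0, 7.7, 103.8, 120.0, 154.2]
-132 220 46 [77.0, 14.2, 118.8, 150.1, 181.4]
-140 250 46 [107.0, 35.3, 133.9, 180.5, 208.5]
```

```bash
sed -i 's/b\[100:280,240:480\]/b[60:240,260:500]/;s/c\[210:390,220:460\]/c[280:460,290:530]/' look.py; python3 look.py pics/c4.png
```

```text
[ 476.30532171 -186.33769574   11.01676096] 21.47168763689387 0.0 [-0.65108115 -0.76414745  0.11389521]
```

View pics/c4.png

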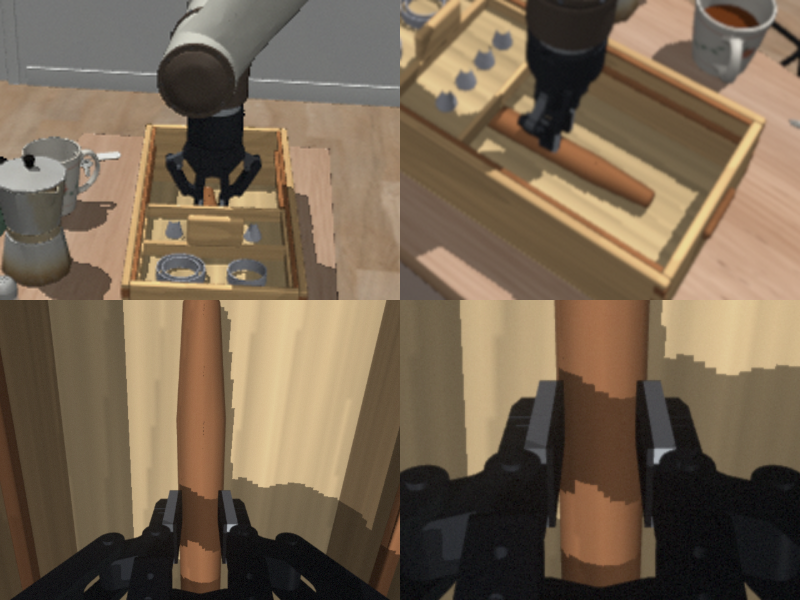

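The pin (crop centre, columns 560-640) lies between the pads, which do not touch it yet. I'll close further.

Emit:
servo_tool(
  plan=[
    [0, 0, 0, 0, 0, 0, 0.2],
    [0, 0, 0, 0, 0, 0, 0.2],
    [0, 0, 0, 0, 0, 0, 0.2],
  ],
)

```text
clock: 11.18
position: [476.3, -186.3, 11.0]
ee_rot: [0.747, -0.665, 0.0, -0.0]
contact_force: [1.0, 0.5, -0.4]
gripper_width: 17.0
grasp_force: 0.0
```

Emit:
servo_tool(
  plan=[
    [0, 0, 0, 0, 0, 0, 0.15],
    [0, 0, 0, 0, 0, 0, 0.15],
    [0, 0, 0, 0, 0, 0, 0.15],
  ],
)

```text
clock: 11.55
position: [476.3, -186.3, 11.0]
ee_rot: [0.747, -0.665, 0.0, 0.0]
contact_force: [-0.3, 0.5, 0.4]
gripper_width: 12.4
grasp_force: 0.0
```

```bash
python3 - <<'E'
from h import *
from bench import arm,vision
np.set_printoptions(precision=1,suppress=True)
s=arm.read_state();M=R.from_quat(s["ee_rot"]).as_matrix()
for n in("wrist","scene","side"):
    d=vision.get_image(n);W=cloud(d,s if n=="wrist" else None);hsv=cv2.cvtColor(d["image"],cv2.COLOR_RGB2HSV)
    Tl=(W-s["position"])@M   # tool coords
    m=(hsv[...,1]<70)&(abs(Tl[...,0])<20)&(abs(Tl[...,1])<32)&(Tl[...,2]>-90)&(Tl[...,2]<15)
    P=Tl[m];print(n,len(P))
    for lo in range(-60,15,6):
        q=P[(P[:,2]>=lo)&(P[:,2]<lo+6)]
        if len(q)>3: print("  tool z",lo,len(q),"x",np.percentile(q[:,0],[2,98]),"y",np.percentile(q[:,1],[2,25,75,98]))
E
python3 look.py pics/c5.png
```

```text
wrist 14535
  tool z -60 815 x [ 1.  11.4] y [-19.6 -12.7  11.5  18.8]
  tool z -54 720 x [ 0.4 11.5] y [-19.5 -13.2  12.   18.8]
  tool z -48 619 x [ 5.9 11.5] y [-19.6 -12.9  11.7  19. ]
  tool z -42 487 x [ 2.3 11.5] y [-18.7 -12.6  11.1  18. ]
  tool z -36 136 x [ 6.9 11.5] y [-13.3 -10.6  10.1  12.9]
scene 212
  tool z -60 19 x [ 5.9 11. ] y [-12.   -6.3  12.2  15.5]
  tool z -54 24 x [-4.  10.7] y [-9.  -5.3 18.5 21.2]
  tool z -48 28 x [-4.7 10.4] y [-11.5  -6.3  18.8  21.3]
  tool z -42 22 x [-3.4 10.4] y [-10.   -5.6  16.3  20. ]
  tool z -36 12 x [ 5.9 10.2] y [-13.3  -7.1  12.6  13.1]
side 180
  tool z -60 6 x [-12.2  -6. ] y [-6.3  8.6 14.7 17.3]
[ 476.2956283  -186.34086385   11.01419318] 12.866873326006525 0.0 [0.00982428 0.03789832 0.14196513]
```

View pics/c5.png

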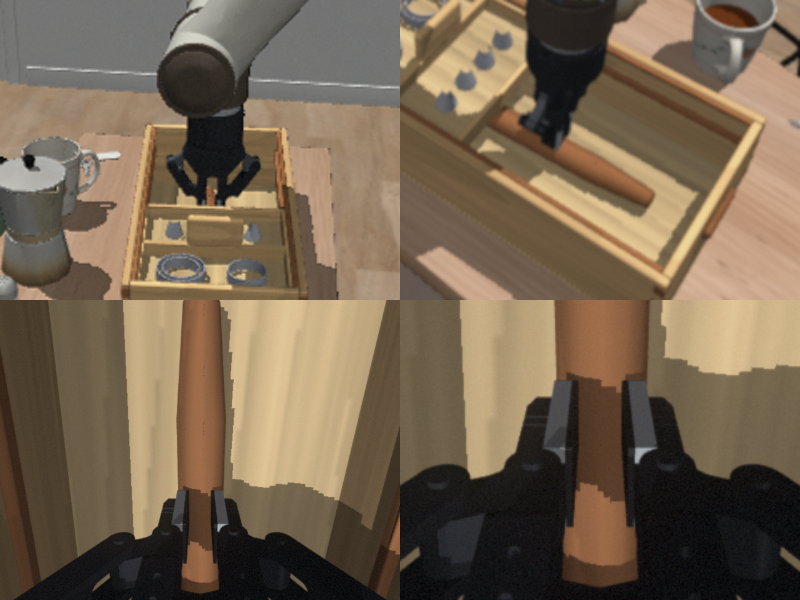

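Depth from the wrist and scene views agrees: the pads end about 34 mm short of the reported TCP, so they are above the pin (tips at z ≈ 45). I'll trust the measured tips, open, and go 30 mm lower while watching the force.

Emit:
servo_tool(
  plan=[
    [0, 0, 0, 0, 0, 0, 0.7],
    [0, 0, 0, 0, 0, 0, 0.7],
    [0, 0, 0, 0, 0, 0, 0.7],
    [0, 0, -0.03, 0, 0, 0, 0.7],
    [0, 0, -0.03, 0, 0, 0, 0.7],
    [0, 0, -0.03, 0, 0, 0, 0.7],
    [0, 0, 0, 0, 0, 0, 0.7],
  ],
)

```text
clock: 12.72
position: [475.5, -186.3, -17.1]
ee_rot: [0.747, -0.665, -0.001, 0.001]
contact_force: [0.7, 0.3, -0.0]
gripper_width: 59.9
grasp_force: 0.0
```

```bash
cat > tips.py <<'E'
from h import *
from bench import arm,vision
np.set_printoptions(precision=1,suppress=True)
s=arm.read_state();M=R.from_quat(s["ee_rot"]).as_matrix()
for n in("wrist","scene"):
    d=vision.get_image(n);W=cloud(d,s if n=="wrist" else None);hsv=cv2.cvtColor(d["image"],cv2.COLOR_RGB2HSV)
    Tl=(W-s["position"])@M
    m=(hsv[...,1]<70)&(abs(Tl[...,0])<20)&(abs(Tl[...,1])<55)&(Tl[...,2]>-70)&(Tl[...,2]<-20)
    P=Tl[m];print(n,len(P),"deepest tool z",np.percentile(P[:,2],[95,99,100]),"inner |y|",np.percentile(abs(P[P[:,2]>-45][:,1]),[1,50]))
E
python3 tips.py
```

```text
wrist 4685 deepest tool z [-41.  -37.5 -23.2] inner |y| [29.3 32.7]
scene 146 deepest tool z [-37.7 -23.2 -21. ] inner |y| [22.3 30.8]
```

Emit:
servo_tool(
  plan=[
    [0, 0, -0.015, 0, 0, 0, 0.5],
    [0, 0, 0, 0, 0, 0, 0.4],
    [0, 0, 0, 0, 0, 0, 0.4],
    [0, 0, 0, 0, 0, 0, 0.3],
    [0, 0, 0, 0, 0, 0, 0.3],
    [0, 0, 0, 0, 0, 0, 0.3],
    [0, 0, 0, 0, 0, 0, 0.3],
  ],
)

```text
clock: 13.7
position: [476.5, -186.4, -20.1]
ee_rot: [0.747, -0.665, 0.0, -0.0]
contact_force: [-0.8, 0.4, 5.5]
gripper_width: 28.2
grasp_force: 59.8
```

Gripped: opening 28 mm and 60 N. Now I'll work out the tilt path.

```bash
python3 - <<'E'
import numpy as np, plan2
plan2.g=33
wp=[(-41.4,23,0),(-49,30,0),(-60,36,1),(-68,43,4),(-77,54,9),(-82,67,14),(-87,80,19),(-92,93,24),(-96,106,29),(-101,119,34),(-106,133,39),(-112,148,44),(-120,168,45),(-132,196,45),(-144,226,45),(-156,258,45)]
mins=[]
def tcp(w):
    t=np.radians(w[2]);return np.array([w[0]-43*np.sin(t),w[1]-43*np.cos(t)])
for a,b in zip(wp,wp[1:]):
    c=min((plan2.clear(*(np.array(a)+(np.array(b)-a)*f)[:2],np.radians(a[2]+(b[2]-a[2])*f)) for f in(.5,)),key=lambda v:v[1])
    d=(tcp(b)-tcp(a))/300;dt=np.radians(b[2]-a[2])/2
    print(b,plan2.clear(b[0],b[1],np.radians(b[2])),c[:3],"row",np.round([-.113*d[0],.9936*d[0],d[1],-.9936*dt,-.113*dt],4))
E
```

```text
(-49, 30, 0) [7.0, 27.0, 46.0, 19.0, 110.0] [3.5, 30.5, 49.8] row [ 0.0029 -0.0252  0.0233 -0.     -0.    ]
(-60, 36, 1) [11.0, 22.3, 34.9, 28.9, 119.2] [9.0, 24.6, 40.4] row [ 0.0044 -0.0389  0.02   -0.0087 -0.001 ]
(-68, 43, 4) [12.2, 19.6, 26.6, 33.8, 122.1] [11.6, 20.8, 30.7] row [ 0.0039 -0.0339  0.0237 -0.026  -0.003 ]
(-77, 54, 9) [9.3, 16.9, 18.0, 38.9, 123.0] [11.4, 18.0, 22.2] row [ 0.0048 -0.0422  0.0381 -0.0434 -0.0049]
(-82, 67, 14) [7.2, 12.8, 14.1, 42.0, 120.8] [8.2, 14.7, 16.0] row [ 0.0033 -0.0287  0.0458 -0.0434 -0.0049]
(-87, 80, 19) [5.5, 10.0, 11.6, 46.5, 119.4] [6.3, 11.3, 12.6] row [ 0.0032 -0.0285  0.0469 -0.0434 -0.0049]
(-92, 93, 24) [4.4, 8.6, 26.5, 52.0, 118.6] [4.9, 9.1, 17.3] row [ 0.0032 -0.0281  0.0479 -0.0434 -0.0049]
(-96, 106, 29) [3.8, 8.2, 44.1, 57.3, 117.4] [4.0, 8.1, 35.6] row [ 0.0028 -0.0244  0.0489 -0.0434 -0.0049]
(-101, 119, 34) [4.0, 10.5, 58.7, 63.9, 117.4] [3.8, 9.0, 51.7] row [ 0.0031 -0.0272  0.0499 -0.0434 -0.0049]
(-106, 133, 39) [6.0, 14.1, 71.3, 71.6, 118.3] [4.9, 12.0, 65.4] row [ 0.003  -0.0265  0.0541 -0.0434 -0.0049]
(-112, 148, 44) [9.9, 19.8, 81.9, 81.0, 120.8] [7.8, 16.7, 76.6] row [ 0.0033 -0.0292  0.0583 -0.0434 -0.0049]
(-120, 168, 45) [27.8, 15.6, 91.1, 100.6, 138.0] [18.8, 17.6, 86.6] row [ 0.0032 -0.0283  0.0684 -0.0087 -0.001 ]
(-132, 196, 45) [55.8, 12.8, 102.4, 130.5, 166.3] [41.8, 11.3, 96.7] row [ 0.0045 -0.0397  0.0933 -0.     -0.    ]
(-144, 226, 45) [85.8, 25.6, 115.1, 162.4, 196.0] [70.8, 18.8, 108.7] row [ 0.0045 -0.0397  0.1    -0.     -0.    ]
(-156, 258, 45) [117.8, 53.2, 129.3, 196.2, 227.1] [101.8, 38.1, 122.2] row [ 0.0045 -0.0397  0.1067 -0.     -0.    ]
```

Emit:
servo_tool(
  plan=[
    [0.003, -0.025, 0.0233, 0, 0, 0, 0.3],
    [0.0044, -0.039, 0.02, -0.0087, -0.001, 0, 0.3],
    [0.0039, -0.034, 0.0237, -0.026, -0.003, 0, 0.3],
    [0.0048, -0.042, 0.038, -0.0434, -0.0049, 0, 0.3],
    [0, 0, 0, 0, 0, 0, 0.3],
  ],
)

```text
clock: 14.32
position: [479.8, -228.4, 11.0]
ee_rot: [0.745, -0.663, 0.058, 0.053]
contact_force: [-1.3, -0.1, -2.3]
gripper_width: 28.5
grasp_force: 59.4
```

```bash
cat > pin2.py <<'E'
from h import *
from bench import arm,vision
np.set_printoptions(precision=2,suppress=True)
s=arm.read_state();M=R.from_quat(s["ee_rot"]).as_matrix();print(s["clock"],s["position"],s["joints"],s["contact_force"],s["gripper_width"],s["grasp_force"])
c0=np.array([469,-145.4]);a=np.radians(3.9);ex=np.array([np.cos(a),np.sin(a)]);ey=np.array([-np.sin(a),np.cos(a)])
print("tcp box",(s["position"][:2]-c0)@ex,(s["position"][:2]-c0)@ey,"tilt",np.degrees(np.arctan2(M[1,2],-M[2,2])))
for n in("wrist","scene","side"):
    d=vision.get_image(n);W=cloud(d,s if n=="wrist" else None);hsv=cv2.cvtColor(d["image"],cv2.COLOR_RGB2HSV)
    Tl=(W-s["position"])@M
    m=(hsv[...,0]<14)&(hsv[...,1]>110)&(abs(Tl[...,1])<22)&(Tl[...,2]>-75)&(Tl[...,2]<-10)&(abs(Tl[...,0])<200)
    k,l,q,c=cv2.connectedComponentsWithStats(m.astype(np.uint8))
    for i in range(1,k):
        if q[i,4]>150:
            f=l==i;P=Tl[f];w=W[f]; e=P[:,0]; print(n,q[i,4],"tool x",np.percentile(e,[.3,99.7]),"y",np.percentile(P[:,1],[1,99]),"ends(world)",w[e>np.percentile(e,99)].mean(0),w[e<np.percentile(e,1)].mean(0))
            core=(abs(P[:,0]-30)<75);t=np.array([(x0,np.percentile(P[abs(e-x0)<6][:,2],4)) for x0 in range(int(max(e.min(),-40))+6,int(min(e.max(),100))-6,8) if (abs(e-x0)<6).sum()>8]);print("   top tool-z fit slope deg",np.degrees(np.polyfit(t[:,0],t[:,1],1)[0]) if len(t)>3 else "", t[:,1])
E
python3 pin2.py
```

```text
14.325 [ 479.81 -228.43   11.  ] [-0.05  0.42 -0.63  0.32 -0.51 -0.11] [-1.26 -0.07 -2.33] 28.518450705932146 59.395676627755165
tcp box 5.140570857721352 -83.57429415476405 tilt -8.944957469802945
wrist 38916 tool x [-40.22 103.52] y [-13.73  13.32] ends(world) [ 491.36 -321.89   77.2 ] [ 474.32 -181.24   56.63]
   top tool-z fit slope deg 0.786118726318037 [-57.49 -57.62 -57.63 -57.63 -57.7  -57.72 -57.74 -57.82 -57.85 -57.92
 -57.97 -57.63 -57.   -56.39 -55.83 -55.27]
scene 410 tool x [-102.66  -42.69] y [-6.52 15.42] ends(world) [ 474.39 -177.38   60.38] [ 453.61 -122.8    37.28]Traceback (most recent call last):
  File "pin2.py", line 15, in <module>
    core=(abs(P[:,0]-30)<75);t=np.array([(x0,np.percentile(P[abs(e-x0)<6][:,2],4)) for x0 in range(int(max(e.min(),-40))+6,int(min(e.max(),100))-6,8) if (abs(e-x0)<6).sum()>8]);print("   top tool-z fit slope deg",np.degrees(np.polyfit(t[:,0],t[:,1],1)[0]) if len(t)>3 else "", t[:,1])
                                                                                                                                                                                                                                                                                     ~^^^^^
IndexError: too many indices for array: array is 1-dimensional, but 2 were indexed
```

Emit:
servo_tool(
  plan=[
    [0.0033, -0.0287, 0.0458, -0.0434, -0.0049, 0, 0.3],
    [0.0032, -0.0285, 0.0469, -0.0434, -0.0049, 0, 0.3],
    [0.0032, -0.0281, 0.0479, -0.0434, -0.0049, 0, 0.3],
    [0, 0, 0, 0, 0, 0, 0.3],
  ],
)

```text
clock: 14.92
position: [483.5, -254.4, 53.1]
ee_rot: [0.73, -0.651, 0.154, 0.139]
contact_force: [-0.7, -0.5, -1.2]
gripper_width: 28.1
grasp_force: 59.5
```

Emit:
servo_tool(
  plan=[
    [0.0028, -0.0244, 0.0489, -0.0434, -0.0049, 0, 0.3],
    [0.0031, -0.0272, 0.0499, -0.0434, -0.0049, 0, 0.3],
    [0.003, -0.0265, 0.0541, -0.0434, -0.0049, 0, 0.3],
    [0.0033, -0.0292, 0.0583, -0.0434, -0.0049, 0, 0.3],
    [0, 0, 0, 0, 0, 0, 0.3],
  ],
)

```text
clock: 15.55
position: [487.8, -286.4, 116.0]
ee_rot: [0.692, -0.617, 0.278, 0.25]
contact_force: [-0.6, -0.6, -2.0]
gripper_width: 28.2
grasp_force: 59.5
```

```bash
sed -i 's/core=.*75);t=/t=/; s/, t\[:,1\])$/)/; s/t\[:,1\],1)\[0\])/t[:,1],1)[0])/' pin2.py; python3 pin2.py
```

```text
15.55 [ 487.79 -286.44  115.96] [-0.07  0.32 -0.91  1.39 -0.77 -1.07] [-0.63 -0.64 -1.96] 28.153629500768126 59.517216235399246
tcp box 9.154007585694028 -141.98711309176235 tilt -43.70882793117866
wrist 39414 tool x [-40.2  103.34] y [-13.86  13.24] ends(world) [ 492.83 -325.15  224.19] [ 480.17 -221.52  126.56]
   top tool-z fit slope deg 0.8385660721794514
scene 1105 tool x [ -8.34 113.48] y [-5.18 15.73] ends(world) [ 489.95 -336.7   227.22] [ 487.57 -242.9   151.54]
   top tool-z fit slope deg 1.9134161493177093
scene 633 tool x [-170.08  -25.95] y [ 0.16 15.9 ] ends(world) [ 467.93 -238.92  129.91] [ 463.13 -132.97   32.49]
   top tool-z fit slope deg 
side 511 tool x [-113.29    2.48] y [-13.49  12.44] ends(world) [ 481.54 -252.28  154.92] [ 475.11 -167.47   77.07]
   top tool-z fit slope deg -3.7484790218117854
```

Emit:
servo_tool(
  plan=[
    [0.0032, -0.0283, 0.0684, -0.0087, -0.001, 0, 0.3],
    [0.0045, -0.0397, 0.0933, 0, 0, 0, 0.3],
    [0.0045, -0.0397, 0.1, 0, 0, 0, 0.3],
    [0.0045, -0.0397, 0.1067, 0, 0, 0, 0.3],
    [0, 0, 0.1, 0, 0, 0, 0.3],
    [0, 0, 0.1, 0, 0, 0, 0.3],
    [0, 0, 0, 0, 0, 0, 0.3],
  ],
)

```text
clock: 16.58
position: [493.8, -330.1, 288.9]
ee_rot: [0.689, -0.615, 0.287, 0.253]
contact_force: [0.6, 1.1, -2.5]
gripper_width: 28.3
grasp_force: 59.5
```

Emit:
servo_tool(
  plan=[
    [0, 0.05, 0, 0.039, 0.0044, 0, 0.3],
    [0, 0.08, 0, 0.039, 0.0044, 0, 0.3],
    [0, 0.1, 0, 0.039, 0.0044, 0, 0.3],
    [0, 0.1, 0, 0.039, 0.0044, 0, 0.3],
    [0, 0.1, 0, 0.039, 0.0044, 0, 0.3],
    [0, 0.1, 0, 0.039, 0.0044, 0, 0.3],
    [0, 0.1, 0, 0.039, 0.0044, 0, 0.3],
    [0, 0.1, 0, 0.039, 0.0044, 0, 0.3],
    [0, 0.1, 0, 0.039, 0.0044, 0, 0.3],
    [0, 0.1, 0, 0.039, 0.0044, 0, 0.3],
    [0, 0, 0, 0, 0, 0, 0.3],
  ],
)

```text
clock: 17.95
position: [492.6, -51.1, 285.8]
ee_rot: [0.747, -0.665, -0.0, 0.001]
contact_force: [1.2, -0.7, -1.6]
gripper_width: 28.2
grasp_force: 59.5
```

```bash
python3 pin2.py
```

```text
17.95 [492.63 -51.14 285.83] [ 0.23  0.11 -0.15  0.   -1.31 -0.11] [ 1.16 -0.68 -1.61] 28.191678971505933 59.476974830031395
tcp box 29.985408242162542 92.43757232794125 tilt -0.06558520887107891
wrist 39155 tool x [-40.07 103.57] y [-13.83  13.23] ends(world) [ 505.21 -153.73  336.64] [488.3  -11.59 338.25]
   top tool-z fit slope deg 0.776111342126076
scene 1123 tool x [-173.83  -17.51] y [-5.23 16.39] ends(world) [476.05 -34.41 329.  ] [466.91 120.51 333.46]
   top tool-z fit slope deg 
scene 1168 tool x [  2.08 113.39] y [-6.22 15.94] ends(world) [ 501.47 -164.16  332.45] [496.45 -53.21 341.55]
   top tool-z fit slope deg 2.1540086041843334
side 955 tool x [-177.73  105.64] y [-13.48  13.84] ends(world) [ 504.9  -154.79  337.62] [472.68 125.55 327.79]
   top tool-z fit slope deg 0.9360353341951916
```

Emit:
servo_tool(
  plan=[
    [-0.009, 0.0995, 0, 0, 0, -0.0082, 0.3],
    [-0.009, 0.0995, 0, 0, 0, -0.0082, 0.3],
    [-0.009, 0.0995, 0, 0, 0, -0.0082, 0.3],
    [-0.009, 0.0995, 0, 0, 0, -0.0082, 0.3],
    [-0.009, 0.0995, 0, 0, 0, -0.0082, 0.3],
    [-0.009, 0.0995, 0, 0, 0, -0.0082, 0.3],
    [-0.009, 0.0995, 0, 0, 0, -0.0082, 0.3],
    [-0.009, 0.0995, 0, 0, 0, -0.0082, 0.3],
    [-0.009, 0.0995, 0, 0, 0, -0.0082, 0.3],
    [-0.009, 0.0995, 0, 0, 0, -0.0082, 0.3],
    [-0.009, 0.0995, 0, 0, 0, -0.0082, 0.3],
    [-0.009, 0.0995, 0, 0, 0, -0.0082, 0.3],
    [0, 0, -0.1, 0, 0, 0, 0.3],
    [0, 0, -0.1, 0, 0, 0, 0.3],
    [0, 0, -0.1, 0, 0, 0, 0.3],
    [0, 0, -0.1, 0, 0, 0, 0.3],
    [0, 0, -0.1, 0, 0, 0, 0.3],
    [0, 0, -0.1, 0, 0, 0, 0.3],
    [0, 0, -0.1, 0, 0, 0, 0.3],
    [0, 0, 0, 0, 0, 0, 0.3],
  ],
)

```text
clock: 20.6
position: [458.8, 304.6, 74.4]
ee_rot: [-0.678, 0.735, -0.001, -0.004]
contact_force: [-0.9, -0.6, -1.6]
gripper_width: 28.4
grasp_force: 59.6
```

```bash
python3 pin2.py; python3 - <<'E'
from h import *
from bench import vision
a=vision.get_image("side")["image"];b=vision.get_image("scene")["image"]
cv2.imwrite("pics/end.png",np.hstack([cv2.resize(x,(400,300),interpolation=3) for x in(a,b)])[:,:,::-1])
d=vision.get_image("side");W=cloud(d);hsv=cv2.cvtColor(d["image"],cv2.COLOR_RGB2HSV)
m=(hsv[...,0]<14)&(hsv[...,1]>110)&(W[...,2]>95)&(W[...,2]<145)&(abs(W[...,0]-463)<60)&(W[...,1]>150)
P=W[m];y=P[:,1]
print("pin y range",np.percentile(y,[.3,99.7]));print([(int(c),P[abs(y-c)<5][:,0].mean().round(1),np.percentile(P[abs(y-c)<5][:,2],98).round(1)) for c in range(200,480,20) if (abs(y-c)<5).sum()>5])
E
```

```text
20.6 [458.83 304.57  74.43] [ 0.88  0.39 -0.34  0.   -0.85 -0.96] [-0.95 -0.56 -1.57] 28.432374216302204 59.550791233778
tcp box 20.453974824981874 449.62072029014246 tilt -0.40195891001922285
wrist 38478 tool x [-40.13 103.52] y [-13.6   13.26] ends(world) [450.98 201.91 125.96] [462.38 344.6  126.73]
   top tool-z fit slope deg 0.7470297965182143
scene 526 tool x [-20.53 113.2 ] y [-9.14 13.92] ends(world) [446.   192.62 126.  ] [462.77 324.31 132.15]
   top tool-z fit slope deg 1.919080792307163
side 2076 tool x [-179.53   40.22] y [-14.39  12.03] ends(world) [465.14 265.02 131.89] [475.02 483.76 122.3 ]
   top tool-z fit slope deg 0.26801474463419456
pin y range [264.70484406 484.77173159]
[(260, np.float64(467.1), np.float64(134.7)), (280, np.float64(462.1), np.float64(136.9)), (300, np.float64(461.1), np.float64(137.3)), (320, np.float64(459.7), np.float64(137.6)), (340, np.float64(462.1), np.float64(137.4)), (360, np.float64(463.8), np.float64(136.7)), (380, np.float64(466.0), np.float64(136.8)), (400, np.float64(467.7), np.float64(137.0)), (420, np.float64(469.5), np.float64(136.7)), (440, np.float64(470.8), np.float64(135.1)), (460, np.float64(472.7), np.float64(133.4))]
```

View pics/end.png

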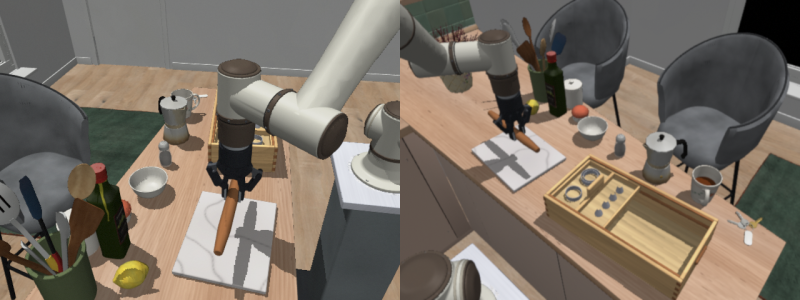

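The pin is level over the board with its underside about 90 mm above it. The tray is still at the left stop, and the bowl, shaker and mug have not moved. I'll make a small centring correction, let it settle, and hand in.

Emit:
servo_tool(
  plan=[
    [0.006, 0.005, 0, 0, 0, 0, 0.3],
    [0, 0, 0, 0, 0, 0, 0.3],
    [0, 0, 0, 0, 0, 0, 0.3],
    [0, 0, 0, 0, 0, 0, 0.3],
  ],
)

```text
clock: 21.4
position: [462.1, 308.4, 77.1]
ee_rot: [-0.678, 0.735, -0.001, -0.0]
contact_force: [0.5, 0.8, -1.4]
gripper_width: 27.7
grasp_force: 59.6
```

```bash
python3 -c "
from bench import arm
s=arm.read_state();print(s['position'],s['grasp_force'],abs(s['joint_vel']).max());print(arm.job_done())"
```

```text
[462.07077383 308.35518978  77.07625738] 59.573444947600365 0.0008784843975462985
the job is handed in; nothing more can be done
None
```

The job is handed in at 21.4 s (no verdict was returned): the tray is at the left stop, the pin came out through the gap without forcing, and it is held level over the middle of the marble board about 90 mm above it, after I lowered the grasp because the cameras showed the fingertips ending about 34 mm short of the reported TCP.

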